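Release the bench clamp and push its jaw back

ROBOT

A 6-joint arm with a two-finger parallel gripper is mounted at the origin on a cart in front of the work surface, level with it; the furniture and walls round the work are solid. World frame = base frame: x ahead of the robot, y to its left, z up, the work surface at z = 0. Lengths are in mm, angles in degrees, forces in N, time in s.
With the tool pointing down it reaches from about 350 to 850 mm from the base axis. Payload 8.1 kg.
Tool frame: the origin (TCP) lies at the centre of the arm's flange, where the gripper is bolted on; the fingertips stand 173 mm ahead of it and the grasp point (between the pads) lies 155 mm ahead of it; z points along the fingers, y is the line along which they close (so a half turn about z gives the same grasp; the last joint's range is limited). The gripper opens to 85 mm and grips with 20 to 120 N. Pads are 22 mm wide; open, the fingers measure 114 mm over their backs; the gripper's body (76 mm by 85 mm) begins 54 mm behind the grasp point. The pads swing forward as they close: fully open they stand 13 mm farther back than shut.
Start: joints at [70.967, 7.471, 85.268, -0, 87.261, -4.893], TCP at [146.559, 581.831, 404.692] pointing down, gripper open.
Joint ranges: [-169.43, 169.43], [-51.17, 129.36], [1.28, 143.12], [-76.62, 256.62], [0, 156.53], [-152.29, 152.29]. Speed limits (degrees/s): [136.94, 136.94, 159.86, 180, 180, 180].

INTERFACE

Orientations are given as [roll, pitch, yaw] about the fixed x, y, z axes, in that order (R = Rz(yaw) Ry(pitch) Rx(roll)).
In Python, from bench import * gives the robot as it stands.
- The arm moves only by the shell command python3 -m jog 'ROWS' [FORCE]. ROWS is text: rows parted by semicolons, each of 7 numbers parted by spaces: the shift along the tool's x, y, z scaled (see below), then the turn, a rotation vector about the tool's x, y, z scaled (see below), then the closure, from -1 (fully open) to 1 (shut). In form: tx ty tz wx wy wz hand; .... A call has 1 to 5 rows; each row shifts and turns the commanded pose from where the row before left it, along the tool's axes as they then stand; what a row does not reach is not made up. The controller multiplies each number of a shift by 0.1 m and each number of a turn by 60 degrees. A row lasts 1/8 s, in which the tool goes at most 62.5 mm and 10.7 degrees, less where a joint would pass 70% of its speed; a pose out of reach is approached as far as the arm can. A call with a number of a shift or a turn outside -1 to 1 is refused whole. A call with a gripper value outside its range is refused whole. The fingers move at their own pace and stop on an object; FORCE is the grip in N (left out, the last holds). Time passes only in rows, so rows that do not move let the fingers close. It gives the time, the measured TCP pose, the force, the opening and the grip force at its end, in the units of the state.
- sense(): the state, without advancing time (a new reading comes with each control period).
- snapshot(name): name is "side" or "top"; returns a dict with "img" (480x640x3 uint8, red, green, blue), "fx", "fy", "cx", "cy" (pixels), "extrinsics" (4x4, takes a point from camera to world coordinates). Camera axes: x right, y down, z forward; pixel columns grow to the right and rows downward; lengths in mm; the calibration is good to about 2 mm. A picture is of the moment at which its call begins. There is no depth.
- hand_in(): hands the job in; it is judged then, once.
The state is a dict: "time": time; "joint_pos": joint angles; "qd": joint speeds; "joint_efforts": joint torques, N m; "tool_pos": TCP position; "tcp_rot": TCP orientation; "ft_force": force on the tool from outside, world axes, zero at the start; "wrist_torque": the same for the moment, N m; "finger_gap": finger opening in mm; "grip_force": force on a finger pad.
Only numpy, scipy, OpenCV 4.12 (cv2) and the standard library are available. Lean on these libraries where they do the work, as an engineer would, in place of code of your own. Each camera call takes 0.05 s, during which the arm holds its last target. There are 200 camera calls.

TASK

Open the ratchet clamp on the bench for the next, wider board: press the release pad behind its sliding jaw fully down (it stays down), then push the sliding jaw back along the toothed bar, away from the fixed jaw, until it is fully home against the stop at the end of the bar. Use only fingertips or the outside of the fingers, pinch and lift nothing, and leave the wooden strip lying between the jaws and the tin and the pencil beside the clamp where they are.

Things in the scene. Friction and masses are not known exactly. Their poses are not given: they have to be found in the camera images.
- clamp: Clamp bed, fixed to the bench: plywood board 360 x 104 mm, two wooden rails (tops 24 mm up), toothed steel bar along the middle. Origin at bench level under the bar's centre line; x along the bar, the way the sliding jaw opens; z up. Board: x -170 to +190 mm. Fixed grey jaw, 70 mm high: x -155 to -130 mm. End stop face: x +169 mm. Place and yaw vary.
- jaw (a joint): Sliding jaw along the bar, m; grows as it opens (clamp's +x). Opening between the jaw faces = 0.050 + this. Starts at 0.00 to 0.04; 0.158 is fully home against the end stop. With the release up the ratchet lets it go back at most about 8 mm. Released, it slides against about 3 N of friction (more when fast) and stays where left.
- jaw_face (a point): Middle of the front face of the sliding jaw (it looks at the fixed jaw and the wooden strip), 70 mm above the bench; push here along the clamp's +x. Grey jaw plate 94 mm wide, 22 mm thick, 25 to 85 mm up; the strip's top is at 46 mm, so the face is free from 50 to 85 mm up. Behind the plate a carriage 90 mm wide, 49 mm high, ends 91 mm behind the face. Axes as the clamp's.
- release_pad (a point): Top centre of the release pad, a dark ribbed steel tongue 36 mm along the bar, 42 mm wide, on the carriage: 78 mm behind the jaw face (56 mm behind the plate's back), 74 mm above the bench when up. Press straight down with 6 to 8 N: it tips about a pivot 33 mm nearer the plate; this point sinks about 12 mm to fully down. Moves with the jaw.
- release (a joint): Angle of the release pad, rad: 0 up (ratchet engaged), 0.36 fully down against the carriage (ratchet lifted out from about 0.25). It has no return spring: it stays down where it is left.
- beech_strip: Loose beech strip 178 x 44 x 22 mm lying across the rails between the jaws, its long side near the fixed jaw, underside 24 mm and top 46 mm above the bench. Origin at the centre of its underside, y axis along it. Must stay where it lies.
- wax_tin: Round tin with a lid, 72 mm across and 43 mm high, standing on the bench beside the clamp, about 118 mm to the right of the bar. Origin at the centre of its underside. Must stay.
- pencil: Pencil 148 mm long and 12 mm high lying on the bench beside the clamp, about 85 mm to the left of the bar and roughly along it. Origin at the centre of its underside. Must stay.

How it is judged (in metres and radians):
On the way, in this order (a step that is already met when the one before it is completed fails the run):
1. the release pad is pressed fully down while the jaw is still near its starting place (value of joint release above 0.3 rad and value of joint jaw below 0.06 m), for 0.1 s.
2. the sliding jaw is pushed back against the end stop (value of joint jaw above 0.153 m), for 0.2 s.
At the end, for the whole second after the job is handed in: The sliding jaw is at rest within 5 mm of the end stop, the release is still down (at least 0.28 of 0.36 rad), the beech strip is within 15 mm of where it started, and the tin and the pencil are within 20 mm of where they started (value of joint jaw above 0.153 m and velocity of joint jaw between -0.005 and 0.005 m/s and value of joint release above 0.28 rad and distance of beech_strip from where it was at the start of the episode below 0.015 m and distance of each of wax_tin, pencil from where it was at the start of the episode below 0.02 m); the robot touches nothing.
It fails at once if the beech strip is lifted or shoved away (distance of beech_strip from where it was at the start of the episode above 0.015 m or z of beech_strip in the frame of clamp above 0.034 m).
It fails at once if the tin or the pencil is moved or carried (distance of any of wax_tin, pencil from where it was at the start of the episode above 0.02 m).
It also fails if it takes over 40 s, if anything falls off the work surface, if the arm or the gripper's body presses on something with over 40 N, if the wrist force passes 120 N, or if a joint passes its speed limit or range.

## Working session

There is one attempt and no reset: what is moved stays moved. The work goes in short steps, Python scripts to look and compute and a shell command to move; the robot and the scene stay as the last step left them, time stands still between calls to the robot, and variables do not carry over. Pictures are saved under pics/ and viewed, at most 10 in all, crops included, and the job is handed in when it is done.

```bash
mkdir -p pics
python3 - <<'E'
from bench import *
import cv2
for n in("top","side"):
    s=snapshot(n); cv2.imwrite(f"pics/{n}0.png",s["img"][:,:,::-1]); print(s["fx"],s["cx"],s["cy"],s["extrinsics"])
s=sense(); print(s)
E
```

```text
468.2631462509437 325.57310059582716 242.56797897117295 [[ 1.35591044e-02 -9.97180811e-01  7.38009579e-02  4.36517347e+02]
 [-9.99554680e-01 -1.15552196e-02  2.75121497e-02 -3.33626163e+02]
 [-2.65818015e-02 -7.41411330e-02 -9.96893425e-01  9.19441935e+02]
 [ 0.00000000e+00  0.00000000e+00  0.00000000e+00  1.00000000e+00]]
556.1774855698785 312.6480499203899 236.86951678313991 [[-9.89294414e-01 -7.79474508e-02  1.23372431e-01  4.17559416e+02]
 [-1.43966047e-01  3.82939657e-01 -9.12486162e-01  4.50877671e+02]
 [ 2.38817738e-02 -9.20478905e-01 -3.90061850e-01  4.16801141e+02]
 [ 0.00000000e+00  0.00000000e+00  0.00000000e+00  1.00000000e+00]]
{'time': 0.1, 'joint_pos': array([ 7.09645031e+01,  7.50991789e+00,  8.53235742e+01, -7.54913739e-05,
        8.72625402e+01, -4.89418623e+00]), 'qd': array([ 0.02803028, -0.14803249, -0.2444039 ,  0.01244448,  0.08138468,
       -0.08561439]), 'joint_efforts': array([ 1.82257805e-03, -5.70946276e+01, -5.01942372e+01, -8.28036264e-05,
        7.99586065e-03,  8.50762490e-05]), 'tool_pos': array([146.50895011, 581.6184262 , 403.75297328]), 'tcp_rot': array([-1.79904311e+02, -8.11795013e-03,  1.65858686e+02]), 'ft_force': array([ 0.50064569, -0.02972704,  0.75099486]), 'wrist_torque': array([ 0.02433558, -0.01412066, -0.00437663]), 'grip_force': 0.0, 'finger_gap': 85.31604925404784}
```

View pics/top0.png

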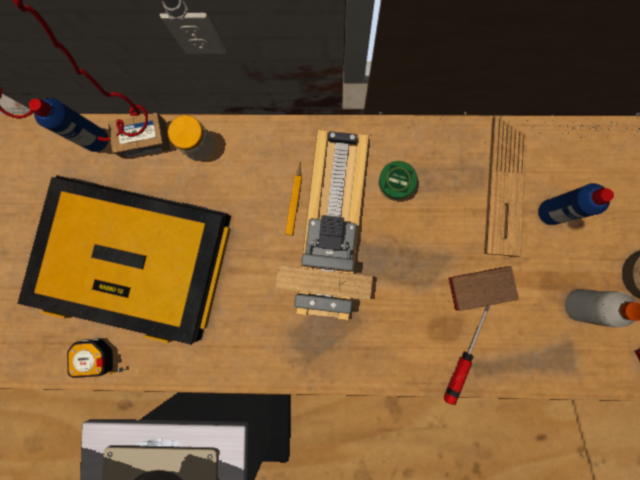

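View pics/side0.png

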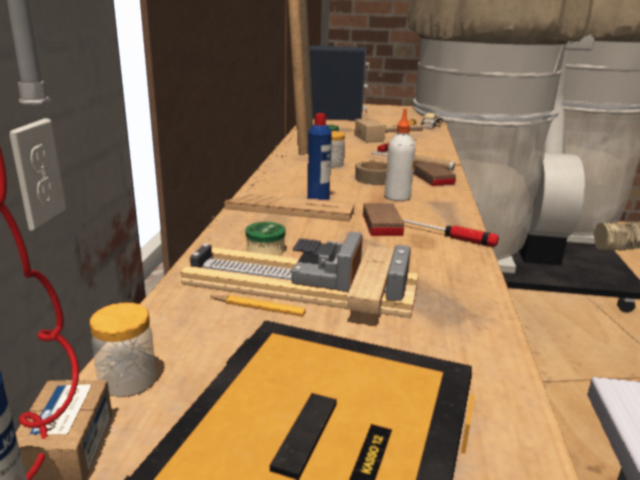

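The top view shows the clamp with its bar running up the image: stop at about (343,137), pad (332,232), plate (327,262), strip (325,281), fixed jaw (323,302), tin (398,181), pencil (294,200). The jaw opens away from the robot. I'll enlarge this area next.

Run:
```python
import cv2
a=cv2.imread("pics/top0.png")[120:330,260:430]
cv2.imwrite("pics/c1.png",cv2.resize(a[:100],None,fx=4.5,fy=4.5,interpolation=cv2.INTER_CUBIC))
cv2.imwrite("pics/c2.png",cv2.resize(a[85:205],None,fx=4.5,fy=4.5,interpolation=cv2.INTER_CUBIC))
```

```text
(no output)
```

View pics/c1.png

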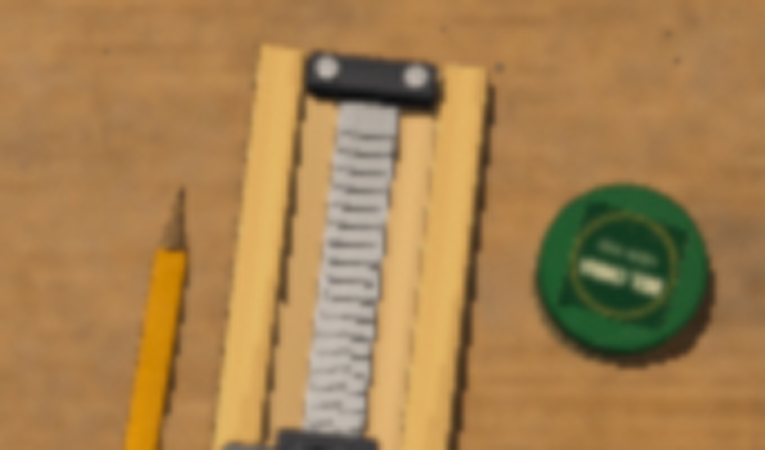

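View pics/c2.png

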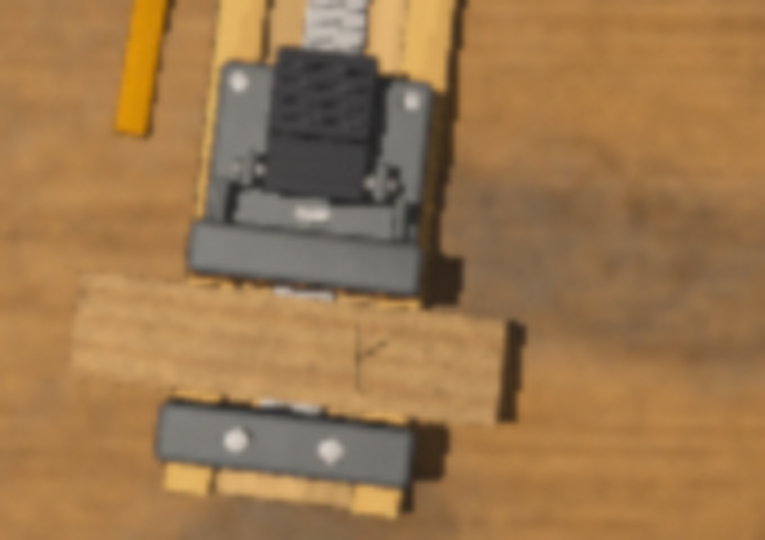

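Crops: the rail end corners, plate front top edge (c2: (188,270)-(420,296)), pad (c2 centre about (326,96)), strip, tin and pencil are all clear. Now I'll turn them into positions.

```bash
cat > h.py <<'E'
from bench import *
import numpy as np
def w(s,u,v,z):
    E=s["extrinsics"];d=E[:3,:3]@np.array([(u-s["cx"])/s["fx"],(v-s["cy"])/s["fy"],1]);o=E[:3,3]
    return o+d*(z-o[2])/d[2]
def c(s,oy,x,y,z): return w(s,260+(x+.5)/4.5-.5,oy+(y+.5)/4.5-.5,z)
E
python3 - <<'E'
from h import *
s=snapshot("top"); np.set_printoptions(precision=1,suppress=True)
A=c(s,120,262,46,24);B=c(s,120,488,67,24);C=c(s,205,165,490,24);D=c(s,205,400,516,24)
far=(A+B)/2;near=(C+D)/2;ax=far-near;L=np.linalg.norm(ax);ax/=L
print("L 360?",L,"w",np.linalg.norm(A-B),np.linalg.norm(C-D),"yaw",np.degrees(np.arctan2(ax[1],ax[0])))
o=(near+170*ax+far-190*ax)/2;o[2]=0;lat=np.array([-ax[1],ax[0],0])
def cl(p):return np.array([(p-o)@ax,(p-o)@lat,p[2]])
print("o",o,"ax",ax)
P={"plateL":(188,270,85),"plateR":(420,296,85),"padfarL":(280,47,74),"padfarR":(378,57,74),"padmid":(325,96,74),"stripnR":(497,422,46),"stripfR":(506,320,46),"stripfL":(82,275,46),"fixL":(160,405,70),"fixR":(412,432,70),"pencilnear":(132,133,8)}
for k,(x,y,z) in P.items():
    p=c(s,205,x,y,z);print(k,p,cl(p))
p=c(s,120,623,268,43);print("tin",p,cl(p))
E
```

```text
L 360? 358.45942255144405 w 98.38990521264137 99.65915507444008 yaw -5.6202061727555375
o [ 530.8 -321.3    0. ] ax [ 1.  -0.1  0. ]
plateL [ 458.4 -268.    85. ] [-77.3  45.9  85. ]
plateR [ 449.3 -359.9   85. ] [-77.3 -46.5  85. ]
padfarL [ 549.2 -302.8   74. ] [16.5 20.2 74. ]
padfarR [ 545.5 -342.4   74. ] [ 16.8 -19.6  74. ]
padmid [ 529.5 -321.3   74. ] [-1.3 -0.1 74. ]
stripnR [ 398.6 -393.2   46. ] [-124.5  -84.6   46. ]
stripfR [ 440.5 -396.7   46. ] [-82.5 -83.9  46. ]
stripfL [ 456.7 -220.8   46. ] [-83.5  92.7  46. ]
fixL [ 404.4 -256.5   70. ] [-132.1   52.1   70. ]
fixR [ 395.2 -357.7   70. ] [-131.4  -49.6   70. ]
pencilnear [ 519.7 -236.5    8. ] [-19.4  83.3   8. ]
tin [ 623.1 -444.7   43. ] [ 103.9 -113.9   43. ]
```

```bash
python3 -m jog '0 0 0 0 0 -0.142 1; -.385 -.417 0 0 0 0 1; -.385 -.417 0 0 0 0 1; -.385 -.417 0 0 0 0 1; -.385 -.417 0 0 0 0 1' 20; python3 -m jog '-.385 -.417 0 0 0 0 1; -.385 -.417 0 0 0 0 1; -.385 -.417 0 0 0 0 1; -.385 -.417 0 0 0 0 1;0 0 0 0 0 0 1'; python3 -c "
from bench import *
print(sense())"
```

```text
time: 0.78
tool_pos: [284.2, 399.2, 404.4]
tcp_rot: [-180.0, 0.0, 174.4]
ft_force: [1.0, 0.4, -1.3]
finger_gap: -0.2
grip_force: 0.0
time: 1.4
tool_pos: [422.1, 216.7, 404.4]
tcp_rot: [-179.9, 0.0, 174.1]
ft_force: [-0.6, 0.2, -1.1]
finger_gap: 0.1
grip_force: 0.0
{'time': 1.4, 'joint_pos': array([ 2.10033826e+01, -1.23329507e+01,  1.04539324e+02, -5.51749856e-02,
        8.78123817e+01, -6.30535982e+01]), 'qd': array([ 4.39852758, -0.33272534,  0.50629057,  1.92119451,  0.58073248,
        3.31610436]), 'joint_efforts': array([ -2.40306325, -38.75301719, -50.47197819,  -0.65311125,
        -0.17683896,  -1.03594925]), 'tool_pos': array([422.09207026, 216.70113462, 404.42268627]), 'tcp_rot': array([-1.79942352e+02,  8.26494746e-03,  1.74059100e+02]), 'ft_force': array([-0.60527739,  0.17043505, -1.10042457]), 'wrist_torque': array([-0.02798449,  0.00747389,  0.06553838]), 'grip_force': 0.0, 'finger_gap': 0.057270250964253894}
```

```bash
python3 -m jog '-.166 -.525 0 0 0 0 1;-.166 -.525 0 0 0 0 1;-.166 -.525 0 0 0 0 1;-.166 -.525 0 0 0 0 1;-.166 -.525 0 0 0 0 1'; python3 -m jog '-.166 -.525 0 0 0 0 1;-.166 -.525 0 0 0 0 1;-.166 -.525 0 0 0 0 1;-.166 -.525 0 0 0 0 1;-.166 -.525 0 0 0 0 1'; python3 -m jog '0 0 .5 0 0 0 1;0 0 .5 0 0 0 1;0 0 .3 0 0 0 1;0 0 0 0 0 0 1;0 0 0 0 0 0 1'
python3 - <<'E'
from bench import *
import cv2
a=snapshot("side")["img"][:,:,::-1][190:340,150:450]; cv2.imwrite("pics/s1.png",cv2.resize(a,None,fx=2.6,fy=2.6,interpolation=cv2.INTER_CUBIC))
E
```

```text
time: 2.02
tool_pos: [477.3, -50.3, 404.7]
tcp_rot: [180.0, 0.0, 174.4]
ft_force: [1.4, 1.2, 0.1]
finger_gap: 0.2
grip_force: 0.0
time: 2.65
tool_pos: [535.0, -319.5, 404.4]
tcp_rot: [180.0, -0.0, 174.4]
ft_force: [1.6, 0.7, -0.4]
finger_gap: 0.2
grip_force: 0.0
time: 3.28
tool_pos: [535.0, -318.7, 276.3]
tcp_rot: [-180.0, 0.1, 174.4]
ft_force: [0.5, -0.2, 0.7]
finger_gap: 0.0
grip_force: 0.0
```

View pics/s1.png

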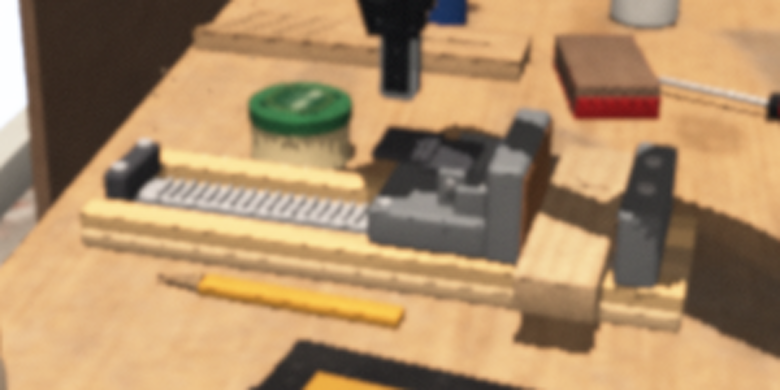

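The closed fingertips (398,97 in the crop) hang just above the pad (about 375-450, 130-160). I'll press down in stages and watch the force.

```bash
python3 -m jog '0 -.025 .12 0 0 0 1;0 0 .12 0 0 0 1;0 0 0 0 0 0 1'; python3 -m jog '0 0 .03 0 0 0 1;0 0 .03 0 0 0 1;0 0 0 0 0 0 1';python3 -m jog '0 0 .03 0 0 0 1;0 0 .02 0 0 0 1;0 0 0 0 0 0 1'
```

```text
time: 3.7
tool_pos: [533.2, -321.2, 248.9]
tcp_rot: [179.9, -0.1, 174.4]
ft_force: [-0.1, -0.4, -0.7]
finger_gap: 0.2
grip_force: 0.0
time: 4.08
tool_pos: [534.4, -321.7, 245.5]
tcp_rot: [-180.0, 0.1, 174.4]
ft_force: [0.8, 0.7, 2.2]
finger_gap: 0.2
grip_force: 1.4
time: 4.45
tool_pos: [534.9, -321.7, 241.2]
tcp_rot: [-179.9, 0.2, 174.4]
ft_force: [1.8, 1.9, 6.2]
finger_gap: -0.0
grip_force: 3.0
```

```bash
python3 -m jog '0 0 .03 0 0 0 1;0 0 0 0 0 0 1;0 0 0 0 0 0 1';python3 -m jog '0 0 .03 0 0 0 1;0 0 0 0 0 0 1;0 0 0 0 0 0 1';python3 -m jog '0 0 .02 0 0 0 1;0 0 0 0 0 0 1;0 0 0 0 0 0 1'
```

```text
time: 4.82
tool_pos: [535.0, -321.7, 238.3]
tcp_rot: [-179.9, 0.2, 174.4]
ft_force: [1.5, 1.3, 6.2]
finger_gap: 0.2
grip_force: 3.1
time: 5.2
tool_pos: [535.1, -321.8, 236.1]
tcp_rot: [-179.9, 0.2, 174.4]
ft_force: [1.1, 2.8, 11.3]
finger_gap: 0.2
grip_force: 5.2
time: 5.58
tool_pos: [535.6, -321.9, 235.7]
tcp_rot: [-179.9, 0.3, 174.4]
ft_force: [-2.0, 5.7, 19.8]
finger_gap: 0.2
grip_force: 9.1
```

```bash
python3 -m jog '0 0 -.2 0 0 0 1;0 0 -.4 0 0 0 1;0 0 0 0 0 0 1;.54 0 0 0 0 0 1;.54 0 0 0 0 0 1'; python3 -m jog '0 0 0 0 0 0 1;0 0 0 0 0 0 1'
python3 - <<'E'
from bench import *
import cv2
a=snapshot("side")["img"][:,:,::-1][190:340,150:450]; cv2.imwrite("pics/s2.png",cv2.resize(a,None,fx=2.6,fy=2.6,interpolation=cv2.INTER_CUBIC))
E
```

```text
time: 6.2
tool_pos: [425.2, -310.6, 290.7]
tcp_rot: [180.0, -0.1, 174.4]
ft_force: [-0.9, -0.2, 0.7]
finger_gap: -0.2
grip_force: 0.0
time: 6.45
tool_pos: [426.5, -311.2, 291.9]
tcp_rot: [-180.0, 0.0, 174.3]
ft_force: [0.5, -0.8, -0.1]
finger_gap: -0.1
grip_force: 0.0
```

View pics/s2.png

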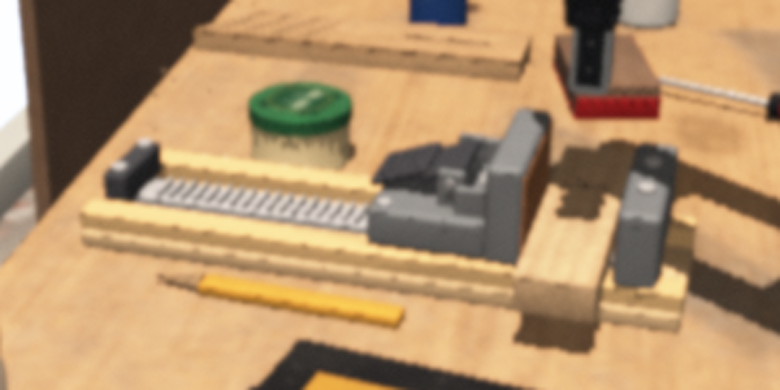

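The pad is now tipped down at (410,165), and the fingers (592,85) hang in front of the jaw face, above the strip. Next I'll lower and push.

```bash
python3 -m jog '0 0 .3 0 0 0 1;0 0 .24 0 0 0 1;0 0 0 0 0 0 1;-.1 0 0 0 0 0 1;0 0 0 0 0 0 1'; python3 -m jog '-.05 0 0 0 0 0 1;-.05 0 0 0 0 0 1;-.05 0 0 0 0 0 1;-.08 0 0 0 0 0 1;-.08 0 0 0 0 0 1'
```

```text
time: 7.12
tool_pos: [438.0, -312.6, 239.4]
tcp_rot: [-179.9, 0.2, 174.4]
ft_force: [-0.4, -0.7, 0.2]
finger_gap: 0.2
grip_force: 0.0
time: 7.75
tool_pos: [467.7, -315.2, 237.8]
tcp_rot: [-180.0, -0.0, 174.4]
ft_force: [-4.6, -1.1, 2.2]
finger_gap: -0.1
grip_force: 1.9
```

```bash
python3 -m jog '-.12 0 0 0 0 0 1;-.12 0 0 0 0 0 1;-.12 0 0 0 0 0 1;-.12 0 0 0 0 0 1;-.12 0 0 0 0 0 1';python3 -m jog '-.12 0 0 0 0 0 1;-.12 0 0 0 0 0 1;-.12 0 0 0 0 0 1;-.1 0 0 0 0 0 1;-.06 0 0 0 0 0 1';python3 -m jog '-.04 0 0 0 0 0 1;-.04 0 0 0 0 0 1;-.03 0 0 0 0 0 1;0 0 0 0 0 0 1;0 0 0 0 0 0 1'
```

```text
time: 8.38
tool_pos: [527.8, -321.0, 237.6]
tcp_rot: [-180.0, -0.0, 174.4]
ft_force: [-4.4, -2.6, 1.9]
finger_gap: -0.3
grip_force: 2.1
time: 9.0
tool_pos: [579.4, -325.9, 237.5]
tcp_rot: [180.0, -0.0, 174.4]
ft_force: [-3.3, -1.9, 1.8]
finger_gap: -0.0
grip_force: 1.8
time: 9.62
tool_pos: [589.9, -326.8, 237.7]
tcp_rot: [180.0, 0.0, 174.4]
ft_force: [0.1, -0.3, -0.8]
finger_gap: 0.1
grip_force: 0.1
```

```bash
python3 -m jog '-.03 0 0 0 0 0 1;-.03 0 0 0 0 0 1;0 0 0 0 0 0 1';python3 -m jog '-.03 0 0 0 0 0 1;0 0 0 0 0 0 1;0 0 0 0 0 0 1'; python3 -m jog '-.02 0 0 0 0 0 1;0 0 0 0 0 0 1;0 0 0 0 0 0 1'
```

```text
time: 10.0
tool_pos: [596.0, -327.5, 237.7]
tcp_rot: [180.0, 0.0, 174.4]
ft_force: [-0.6, 1.4, 0.2]
finger_gap: 0.2
grip_force: 0.5
time: 10.38
tool_pos: [598.1, -327.8, 237.7]
tcp_rot: [180.0, -0.1, 174.4]
ft_force: [-7.7, 3.6, 4.1]
finger_gap: 0.0
grip_force: 4.0
time: 10.75
tool_pos: [598.9, -328.0, 237.6]
tcp_rot: [179.9, -0.4, 174.4]
ft_force: [-18.4, 5.3, 11.9]
finger_gap: 0.0
grip_force: 9.4
```

The jaw is hard against the stop where I expected it. Now I'll back off, lift and check.

```bash
python3 -m jog '0 0 0 0 0 0 1;.1 0 0 0 0 0 1;.15 0 0 0 0 0 1;0 0 -.4 0 0 0 1;0 0 -.5 0 0 0 1'; python3 -m jog '.3 0 -.5 0 0 0 1;.5 0 0 0 0 0 1;.5 0 0 0 0 0 1;0 0 0 0 0 0 1;0 0 0 0 0 0 1'
python3 - <<'E'
from bench import *
import cv2,numpy as np
a=snapshot("side")["img"][:,:,::-1][190:340,150:450]; b=snapshot("top")["img"][:,:,::-1][110:330,250:450]
cv2.imwrite("pics/s3.png",np.hstack([cv2.resize(a,(480,240)),cv2.resize(b,(300,330))[:240]]) if 0 else np.vstack([cv2.resize(a,(560,280)),cv2.copyMakeBorder(cv2.resize(b,(290,319)),0,0,0,270,0)]))
E
```

```text
time: 11.38
tool_pos: [575.2, -325.5, 327.1]
tcp_rot: [179.9, -0.1, 174.4]
ft_force: [0.6, -0.4, 0.3]
finger_gap: -0.1
grip_force: 0.0
time: 12.0
tool_pos: [446.7, -313.2, 378.5]
tcp_rot: [-179.9, 0.1, 174.4]
ft_force: [1.2, 0.7, 1.1]
finger_gap: -0.1
grip_force: 0.0
```

View pics/s3.png

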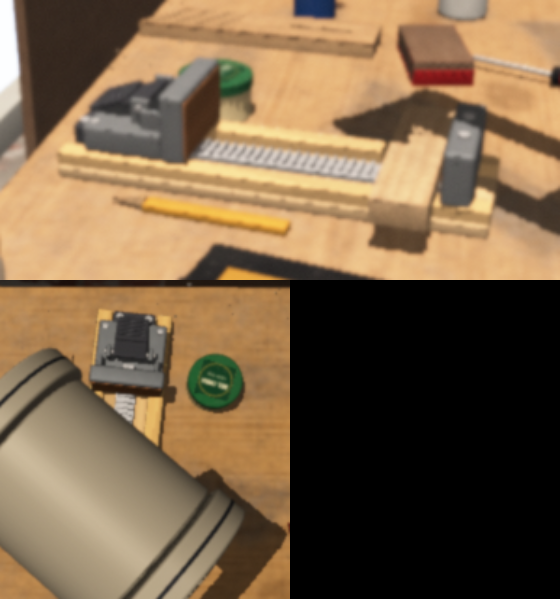

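The carriage is against the stop (80,130), the pad is down (115,97), and the strip, tin and pencil haven't moved. The robot is clear of everything.

```bash
python3 -c "
from bench import *
print(hand_in())"
```

```text
the job is handed in; nothing more can be done
None
```

The release pad is pressed down, the sliding jaw is home against the end stop, and the strip, tin and pencil look unmoved in the last pictures; I handed the job in at about 12 s, and it gave no verdict.

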